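# Lengthen the shower stool's leg by one hole and guard its buttons

### The arm

A 6-joint arm with a two-finger parallel gripper is mounted at the origin on the work surface. World frame = base frame: x ahead of the robot, y to its left, z up, the work surface at z = 0. Lengths are in m, angles in rad, forces in N, time in s.
With the tool pointing down it reaches from about 0.25 to 0.725 m from the base axis. Payload 4 kg.
Tool frame: the origin (TCP) lies on the centre line of the jaws, within the pads' length; the fingertips stand 17 mm ahead of it and the grasp point (between the pads) lies 2 mm behind it; z points along the fingers, y is the line along which they close (so a half turn about z gives the same grasp; the last joint's range is limited). The gripper opens to 85 mm and grips with 20 to 120 N. Pads are 22 mm wide; open, the fingers measure 114 mm over their backs; the gripper's body (76 mm by 85 mm) begins 54 mm behind the grasp point. The pads swing forward as they close: fully open they stand 13 mm farther back than shut.
Start: joints at [-1.216, 0.241, 0.005, 1.335, 0, 1.571], TCP at [0.174, -0.469, 0.248] pointing down, gripper open.
Joint ranges: [-2.72, 2.72], [-1.05, 1.87], [-1.09, 1.28], [-1.99, 2.15], [-1.42, 1.44], [-3.14, 3.14]. Speed limits (rad/s): [2.79, 2.79, 3.14, 3.14, 3.14, 3.14].

### API

Orientations are given as a unit quaternion [x, y, z, w].
In Python, from workcell import get_obs, imaging, order gives the robot as it stands.
- The arm moves only by the tool apply_moves, never from a script. Its argument "targets" is a list that holds one entry, the list of rows, each a list of 5 numbers: the shift along the world's x, y, z in units of 40 mm (1.0 is 40 mm), then the turn about the world's z in degrees, then the gripper command: -1 is shut, 1 is fully open, values between are in proportion. In form: [[[dx, dy, dz, turn, fingers], ...]]. A call has 1 to 8 rows; each row shifts and turns the commanded pose from where the row before left it; what a row does not reach is not made up. A row lasts 1/12 s, in which the tool goes at most 41.7 mm and 7.16 degrees, less where a joint would pass 70% of its speed; a pose out of reach is approached as far as the arm can. A call is refused whole if a number of a shift passes 1 or a number of a turn 7.16, either way. A call with a gripper value outside its range is refused whole. The fingers move at their own pace and stop on an object; the grip force is fixed at half the most. Time passes only in rows, so rows that do not move let the fingers close. It gives the time, the measured TCP pose, the force, the opening and the grip force at its end, in the units of the state.
- get_obs(): the state, without advancing time (a new reading comes with each control period).
- imaging.camera(name): name is "side" or "top" or "wrist"; returns (picture, depth): 420x560x3 uint8, blue, green, red; 420x560 float32, m along the optical axis (not along the pixel's ray), 0 where there is no reading.
- imaging.get_calibration(name): a dict with "camera_matrix" (3x3 intrinsics, pixels), "k1" (the pictures are not rectified: a ray, as slopes to the right and down, at radius r is drawn at 1 + k1 r^2 times it, then the intrinsics apply), "eye" and "rotation" of the camera in the world; the wrist camera has in their place "hand_eye" (4x4, takes a point from camera to tool coordinates, whose origin is the TCP and whose axes are the flange's). Camera axes: x right, y down, z forward; pixel columns grow to the right and rows downward; lengths in m; the calibration is good to about 2 mm. A picture is of the moment at which its call begins: read the wrist's pose just before it. get_calibration takes no time and is no camera call.
- order.job_done(): hands the job in; it is judged then, once.
The state is a dict: "clock": time; "joint_pos": joint angles; "joint_vel": joint speeds; "tau": joint torques, N m; "eef_pos": TCP position; "tool_rot": TCP orientation; "ft_force": force on the tool from outside, world axes, zero at the start; "ft_torque": the same for the moment, N m; "grip_width": finger opening in m; "grasp_force": force on a finger pad.
Only numpy, scipy, OpenCV 4.12 (cv2) and the standard library are available. Lean on these libraries where they do the work, as an engineer would, in place of code of your own. Each camera call takes 0.05 s, during which the arm holds its last target. There are 200 camera calls.

### The job

This leg of the shower stool is one hole too short. Pinch its two red spring buttons in flush and slide the white tube out, foot end away from the clamp, until both buttons pop right out again in the very next hole, the one just on the foot side of the green ring. Then slide the blue guard along the tube all the way up to the green ring so that it covers the buttons, let go, and leave the other things on the bench where they are.

Things in the scene. Friction and masses are not known exactly. Their poses are not given: they have to be found in the camera images.
- leg_rest: Fixed wooden rest carrying the stool leg: a board 100 mm wide (x), 410 mm long (y, -200 to +210 mm), 18 mm thick, set anywhere and turned on the bench. Origin on the bench straight below the buttons. The leg lies level along its y axis, axis 70 mm above the bench. A 24 mm square steel inner tube, clamped at the -y end, carries the buttons and never moves.
- clamp_top (a point): Top of the dark clamp block on the rest at its -y end, 100 mm above the bench; the block is 60 mm wide and spans y = -188 to -142 mm of the rest; two screw heads stand 12 mm above it.
- saddle_top (a point): Middle of the open wooden saddle under the white tube near its foot, at the leg's axis height (70 mm); it is 60 mm wide, spans y = 173 to 197 mm of the rest, and its cheeks end at 70 mm height.
- buttons_mid (a point): Fixed point on the leg's axis midway between the two red buttons, 70 mm above the bench (rest frame 0, 0, 70 mm); its axes are those of the rest: y along the leg towards the foot.
- button_near (a joint): Red spring button, 9 mm across with a rounded tip, on the tube's -x side (rest axes). 0 = popped fully out, tip 5 mm proud of the tube's flat side and 21 mm from the axis; grows (m) as pressed in: 0.005 flush, 0.007 wholly under the tube's wall, 0.0095 at most. Spring 2.5 N at 0, 3.4 N at flush. Not pressed in, it locks the tube.
- button_far (a joint): The same button on the tube's +x side, same values; the two tips stand 42 mm apart. With both flush, sliding the tube makes its wall push the rounded tips farther in (about 10 N along the tube); they then stay hidden inside, also when let go, until a hole comes over them and they spring out and lock the tube.
- leg_tube (a joint): Slide of the white outer tube along the rest's +y (m), friction about 1.5 N. 0 = buttons in the start hole; 0.040 = in the hole beside the green ring (1.5 mm play either way); 0.080 = in the last hole, too far. Range -0.004 to 0.084. Tube 32 mm square, 2 mm wall, 340 mm long, with a black rubber foot (42 mm square, 35 mm long) at its +y end.
- start_hole (a point): Point on the tube's axis at the hole where the buttons are at the start; moves with the tube, axes as the rest's. The tube's flat sides are 16 mm from the axis; each has three 12 mm square holes at axis height, 40 mm apart.
- green_hole (a point): Point on the tube's axis at the wanted hole, 40 mm from start_hole towards the clamp (-y); moves with the tube.
- ring_top (a point): Middle of the top face of the green ring, a 40 mm square, 7 mm long stop fixed round the tube 20 mm beyond green_hole towards the clamp; this point is 20 mm above the axis; moves with the tube.
- foot_end (a point): Centre of the end face of the rubber foot, 265 mm along +y from start_hole; moves with the tube.
- guard (a joint): Slide of the blue guard along the white tube (m), growing towards the green ring (the rest's -y), friction about 2 N; it rides on the tube and moves with it. Its middle is 0.085 m minus this value along +y from start_hole. 0.125 = home, stopped by the green ring, centred over green_hole. At the start 0.015 to 0.030. It passes over the popped-out buttons without touching them.
- guard_mid (a point): Centre of the blue guard, on the leg's axis. The guard is a square-sided sleeve open at both ends, 52 mm wide (rest x), 40 mm high, 30 mm long; pinch it by its two 52 mm sides from above.
- spare_foot: Bystander: loose black rubber foot, 42 mm across, 30 mm high, origin under its centre.
- screwdriver: Bystander: loose screwdriver lying beside the rest on its +x side, along the leg.
- tumbler: Bystander: white tumbler, 72 mm across, 95 mm high, origin under its centre.
- soap: Bystander: amber soap bottle, 64 mm across, 170 mm high, origin under its centre.
- paper_roll_a: Bystander: upright paper roll, 104 mm across, 98 mm high, origin under its centre.
- paper_roll_b: Bystander: another upright paper roll of the same size.
- scrub_brush: Bystander: loose scrubbing brush lying on the bench.

How it is judged:
By the outcome, as a careful person would: the job done as asked, in the order asked, and still so for the second after the job is handed in, with the robot touching nothing.
It also fails if it takes over 48 s, if anything falls off the work surface, if the arm or the gripper's body presses on something with over 40 N, if the wrist force passes 120 N, or if a joint passes its speed limit or range.

## Working session

There is one attempt and no reset: what is moved stays moved. The work goes in short steps, Python scripts to look and compute and a tool call to move; the robot and the scene stay as the last step left them, time stands still between calls to the robot, and variables do not carry over. Pictures are saved under pics/ and viewed, at most 10 in all, crops included, and the job is handed in when it is done.

Besides the shell and the picture viewer there is one more tool, called after ">>>" in YAML: its name, and indented under it one key for each argument. apply_moves: Moves the arm, as the interface text tells. Its arguments: {"type":"object","properties":{"targets":{"type":"array","items":{"type":"array","items":{"type":"array","items":{"type":"number"}}}}},"required":["targets"]}

```bash
mkdir -p pics; cat > h.py <<'E'
import numpy as np, cv2
from workcell import get_obs, imaging, order
from scipy.spatial.transform import Rotation as R
def shot(name,fn=None):
    o=get_obs(); im,d=imaging.camera(name)
    if fn: cv2.imwrite('pics/'+fn,im)
    c=imaging.get_calibration(name); K=np.array(c['camera_matrix'])
    if name=='wrist':
        T=np.array(c['hand_eye']); Rw=R.from_quat(o['tool_rot']).as_matrix()
        Rc=Rw@T[:3,:3]; e=Rw@T[:3,3]+np.array(o['eef_pos'])
    else: Rc=np.array(c['rotation']); e=np.array(c['eye'])
    h,w=d.shape; v,u=np.mgrid[:h,:w].astype(float)
    p=cv2.undistortPoints(np.stack([u.ravel(),v.ravel()],1)[:,None],K,np.array([c['k1'],0,0,0.])).reshape(h,w,2)
    P=np.dstack([p,np.ones((h,w))])*d[...,None]
    return im,d,P@Rc.T+e
E
python3 - <<'E'
from h import *
a=shot('top','top1.png');b=shot('side','side1.png')
np.savez('s1.npz',ti=a[0],tP=a[2],td=a[1],si=b[0],sP=b[2],sd=b[1])
o=get_obs();print({k:np.round(v,3) for k,v in o.items()})
E
```

```text
Traceback (most recent call last):
  File "h.py", line 15, in shot
    return im,d,P@Rc.T+e
                ~^~~~~
ValueError: matmul: Input operand 1 has a mismatch in its core dimension 0, with gufunc signature (n?,k),(k,m?)->(n?,m?) (size 4 is different from 3)
```

View pics/top1.png

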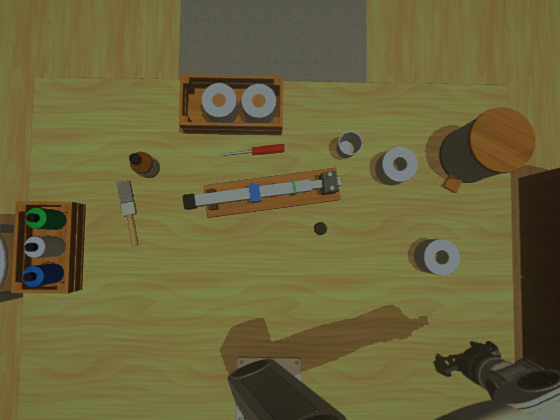

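The top view shows the leg from the clamp (330,182) to the foot (190,201). The green ring is at (294,187), the guard at (254,192) and the screwdriver at (265,150). The side shot failed because the camera rotation is given as a quaternion, so I'll fix that.

```bash
sed -i "s/Rc=np.array(c\['rotation'\])/Rc=R.from_quat(c['rotation']).as_matrix()/" h.py
python3 - <<'E'
from h import *
a=shot('top')
P=a[2];hsv=cv2.cvtColor(a[0],cv2.COLOR_BGR2HSV)
o=get_obs();print({k:np.round(v,3) for k,v in o.items()})
z=P[...,2];r=np.zeros(z.shape,bool);r[160:220,175:345]=1
def fit(m,n):
    q=P[m];print(n,m.sum(),np.median(q,0).round(4),q.min(0).round(3),q.max(0).round(3));return np.median(q,0)
H,S,V=cv2.split(hsv)
fit(r&(H>100)&(H<130)&(S>120)&(z>.05),'guard')
fit(r&(H>45)&(H<90)&(S>90)&(z>.05),'ring')
fit(r&(V<70)&(z>.06)&(np.arange(560)[None]<200),'foot')
fit(r&(z>.09)&(np.arange(560)[None]>310),'clamp')
m=r&(S<60)&(V>120)&(z>.075)&(z<.1)
q=P[m];fit(m,'tube')
vx,vy,x0,y0=cv2.fitLine(q[:,:2].astype(np.float32),cv2.DIST_HUBER,0,.01,.01).ravel();print('dir',vx,vy,np.degrees(np.arctan2(vy,vx)),x0,y0)
for n,(u,v) in dict(drv=(265,150),tumb=(349,143),spare=(320,229),bench=(300,270)).items(): print(n,P[v,u].round(3))
b=shot('side','side1.png')
E
```

```text
{'clock': np.float64(0.1), 'joint_pos': array([-1.216,  0.241,  0.004,  1.335, -0.   ,  1.571]), 'joint_vel': array([ 0.001, -0.001,  0.006,  0.001, -0.001,  0.001]), 'tau': array([-0.0000e+00, -3.7314e+01,  2.5301e+01,  1.1000e-02,  0.0000e+00,
       -0.0000e+00]), 'eef_pos': array([ 0.173, -0.468,  0.247]), 'tool_rot': array([ 0.984,  0.176, -0.   , -0.001]), 'ft_force': array([-0.736,  0.432, -0.182]), 'ft_torque': array([0.02 , 0.002, 0.042]), 'grasp_force': np.float64(0.0), 'grip_width': np.float64(0.085)}
guard 167 [0.584  0.0483 0.0898] [0.558 0.031 0.082] [0.61  0.063 0.097]
ring 31 [ 0.6003 -0.0673  0.0894] [ 0.583 -0.071  0.084] [ 0.62  -0.062  0.094]
foot 172 [0.5548 0.2358 0.0905] [0.444 0.001 0.061] [0.576 0.254 1.427]
clamp 289 [ 0.6154 -0.1693  0.0999] [ 0.444 -0.198  0.09 ] [6.490e-01 1.000e-03 1.427e+00]
tube 1165 [0.586  0.0255 0.0857] [ 0.547 -0.206  0.076] [0.633 0.22  0.096]
dir 0.14885211 -0.9888595 -81.43958 0.5865476 0.0376007
drv [0.719 0.019 0.03 ]
tumb [ 0.751 -0.243  0.   ]
spare [ 0.481 -0.15   0.031]
bench [ 0.355 -0.093 -0.004]
```

View pics/side1.png

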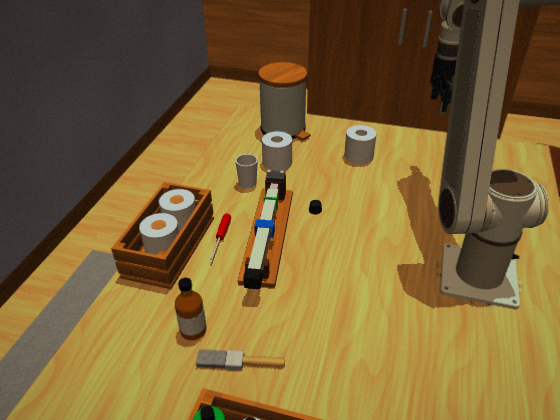

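The side view confirms the layout: foot end towards the camera, screwdriver well clear on the +x side. The rest is yawed about 8.5° and the buttons are near (0.591, -0.008), so I'm moving above them.

>>> apply_moves:
  targets:
    - [[0.65, 0.72, 0, 4.9, 1], [0.65, 0.72, 0, 4.9, 1], [0.65, 0.72, 0, 4.9, 1], [0.65, 0.72, 0, 4.9, 1], [0.65, 0.72, 0, 4.9, 1], [0.65, 0.72, 0, 4.9, 1], [0.65, 0.72, 0, 4.9, 1], [0.65, 0.72, 0, 4.9, 1]]

```text
clock: 0.82
eef_pos: [0.3824, -0.2368, 0.2482]
tool_rot: [0.867, 0.498, -0.0, -0.0]
ft_force: [0.5, -0.4, 0.7]
grip_width: 0.0853
grasp_force: 0.0
```

>>> apply_moves:
  targets:
    - [[0.65, 0.72, 0, 4.9, 1], [0.65, 0.72, 0, 4.9, 1], [0.65, 0.72, 0, 4.9, 1], [0.65, 0.72, 0, 4.9, 1], [0.65, 0.72, 0, 4.9, 1], [0.65, 0.72, 0, 4.9, 1], [0.65, 0.72, 0, 4.9, 1], [0, 0, 0, 0, 1]]

```text
clock: 1.48
eef_pos: [0.5673, -0.0316, 0.2468]
tool_rot: [0.68, 0.733, 0.001, -0.0]
ft_force: [-0.3, -0.3, 0.7]
grip_width: 0.0854
grasp_force: 0.0
```

```bash
cat > w.py <<'E'
from h import *
import sys
def look(fn):
    im,d,P=shot('wrist',fn); H,S,V=cv2.split(cv2.cvtColor(im,cv2.COLOR_BGR2HSV)); z=P[...,2]
    o=get_obs(); M=R.from_quat(o['tool_rot']).as_matrix()
    print('t',o['clock'],'tcp',np.round(o['eef_pos'],4),'tooly',np.degrees(np.arctan2(-M[1,1],-M[0,1])).round(2))
    near=(np.hypot(P[...,0]-.59,P[...,1]-.04)<.3)
    D={}
    for n,m in dict(guard=(H>100)&(H<130)&(S>120)&(z>.083)&(z<.1),ring=(H>45)&(H<90)&(S>90)&(z>.083)&(z<.1),red=((H<6)|(H>174))&(S>150)&(z>.06)&(z<.08),tube=(S<70)&(V>110)&(z>.08)&(z<.092)).items():
        m&=near; q=P[m]
        if len(q)<8: print(n,len(q)); continue
        print(n,len(q),'med',np.median(q,0).round(4),'min',q.min(0).round(3),'max',q.max(0).round(3)); D[n]=q
        v,u=np.nonzero(m); print('  px',np.median(u),np.median(v))
        if n=='tube':
            f=cv2.fitLine(q[:,:2].astype(np.float32),cv2.DIST_HUBER,0,.01,.001).ravel(); print('  line',f.round(4),'resty',np.degrees(np.arctan2(f[1],f[0])).round(2))
    return D
look(sys.argv[1])
E
python3 w.py w1.png
```

```text
t 1.5333 tcp [ 0.5652 -0.034   0.2469] tooly -175.88
guard 2773 med [0.5846 0.049  0.0904] min [0.558 0.031 0.088] max [0.611 0.066 0.093]
  px 315.0 95.0
ring 390 med [ 0.6024 -0.0655  0.0905] min [ 0.583 -0.072  0.085] max [ 0.622 -0.06   0.093]
  px 322.0 240.0
red 25 med [ 0.576  -0.0081  0.0741] min [ 0.574 -0.011  0.073] max [ 0.612 -0.003  0.076]
  px 296.0 167.0
tube 10493 med [ 0.592  -0.002   0.0864] min [ 0.559 -0.149  0.08 ] max [0.625 0.113 0.092]
  px 318.0 164.0
  line [ 0.1503 -0.9886  0.5922 -0.0018] resty -81.36
```

View pics/w1.png

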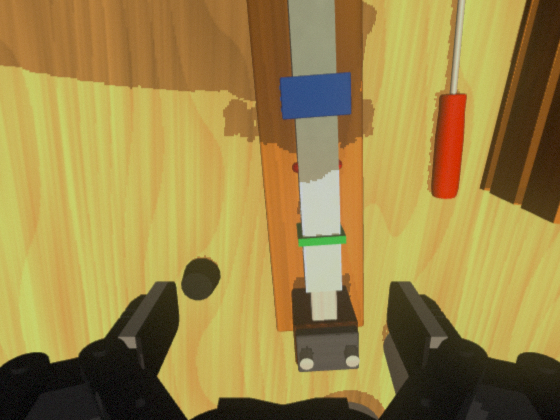

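The wrist view shows the red buttons at the tube sides (296,167)/(340,164), the guard at (315,95) and the ring at (322,240). The buttons' midpoint is near (0.593, -0.006) and the yaw needs another 4.5°.

>>> apply_moves:
  targets:
    - [[0.7, 0.7, 0, 4.5, 1], [0, 0, -0.7, 0, 1], [0, 0, -0.7, 0, 1], [0, 0, -0.7, 0, 1], [0, 0, -0.7, 0, 1], [0, 0, 0, 0, 1], [0, 0, 0, 0, 1]]

```text
clock: 2.12
eef_pos: [0.5896, -0.0098, 0.1349]
tool_rot: [0.655, 0.756, -0.002, -0.002]
ft_force: [-0.1, -0.1, -0.0]
grip_width: 0.0855
grasp_force: 0.0
```

```bash
python3 w.py w2.png
```

```text
t 2.1667 tcp [ 0.5914 -0.0097  0.137 ] tooly -171.75
guard 7021 med [0.5849 0.0495 0.0905] min [0.558 0.031 0.088] max [0.612 0.067 0.093]
  px 293.0 141.0
ring 874 med [ 0.6021 -0.0649  0.0904] min [ 0.583 -0.072  0.086] max [ 0.622 -0.059  0.093]
  px 293.0 349.0
red 52 med [ 0.5754 -0.008   0.0742] min [ 0.573 -0.012  0.072] max [ 0.612 -0.001  0.076]
  px 260.0 240.0
tube 20173 med [0.5895 0.0151 0.0865] min [ 0.559 -0.109  0.08 ] max [0.623 0.11  0.091]
  px 293.0 210.0
  line [ 0.1478 -0.989   0.5896  0.0173] resty -81.5
```

View pics/w2.png

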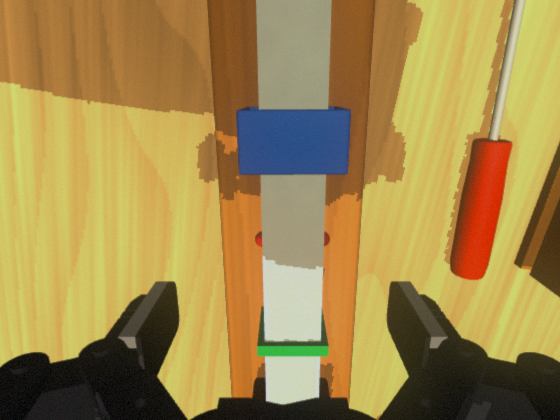

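The fingers straddle the tube with the buttons (260,240)/(328,240) between them. Only a small correction is left, so I'll descend and squeeze.

>>> apply_moves:
  targets:
    - [[0.05, 0.1, -0.6, 0.2, 1], [0, 0, -0.6, 0, 1], [0, 0, -0.6, 0, 1], [0, 0, 0, 0, 1], [0, 0, 0, 0, 1]]

```text
clock: 2.58
eef_pos: [0.594, -0.0052, 0.0655]
tool_rot: [0.653, 0.758, 0.0, 0.0]
ft_force: [-0.3, 0.2, 0.2]
grip_width: 0.0854
grasp_force: 0.0
```

>>> apply_moves:
  targets:
    - [[0, 0, 0, 0, -1], [0, 0, 0, 0, -1], [0, 0, 0, 0, -1], [0, 0, 0, 0, -1], [0, 0, 0, 0, -1], [0, 0, 0, 0, -1], [0, 0, 0, 0, -1], [0, 0, 0, 0, -1]]

```text
clock: 3.25
eef_pos: [0.594, -0.005, 0.066]
tool_rot: [0.653, 0.758, 0.0, 0.001]
ft_force: [-2.4, 0.0, 6.6]
grip_width: 0.0314
grasp_force: 60.7
```

The grip width is 31.4 mm, so both buttons are flush. Pulling the tube out.

>>> apply_moves:
  targets:
    - [[-0.015, 0.1, 0, 0, -1], [-0.015, 0.1, 0, 0, -1], [-0.015, 0.1, 0, 0, -1], [-0.015, 0.1, 0, 0, -1], [-0.015, 0.1, 0, 0, -1], [-0.015, 0.1, 0, 0, -1], [0, 0, 0, 0, -1]]

```text
clock: 3.83
eef_pos: [0.5905, 0.0185, 0.0661]
tool_rot: [0.653, 0.758, -0.0, 0.001]
ft_force: [-3.0, 0.2, 6.1]
grip_width: 0.0311
grasp_force: 59.9
```

>>> apply_moves:
  targets:
    - [[-0.015, 0.1, 0, 0, -1], [-0.015, 0.1, 0, 0, -1], [-0.015, 0.1, 0, 0, -1], [-0.0075, 0.05, 0, 0, -1], [-0.0075, 0.05, 0, 0, -1], [0, 0, 0, 0, -1], [0, 0, 0, 0, -1]]

```text
clock: 4.42
eef_pos: [0.588, 0.0347, 0.0661]
tool_rot: [0.653, 0.758, -0.0, 0.001]
ft_force: [-2.1, 0.3, 7.6]
grip_width: 0.0315
grasp_force: 59.9
```

```bash
python3 w.py w3.png
```

```text
t 4.4667 tcp [0.588  0.0347 0.0661] tooly -171.49
guard 17629 med [0.5789 0.0897 0.0905] min [0.552 0.071 0.088] max [0.606 0.107 0.093]
  px 283.0 184.0
ring 0
red 42 med [ 0.6113 -0.0017  0.0722] min [ 0.573 -0.007  0.07 ] max [0.613 0.    0.074]
  px 328.0 395.0
tube 31555 med [0.5799 0.1025 0.0865] min [0.553 0.006 0.08 ] max [0.607 0.139 0.091]
  px 282.0 134.0
  line [ 0.1493 -0.9888  0.5799  0.0823] resty -81.41
```

View pics/w3.png

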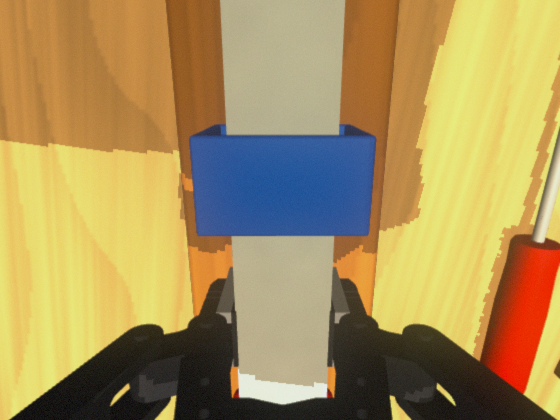

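Both red buttons show proud again at (236,395)/(328,395), 40 mm apart overall, and the tube has moved 40 mm. I'll open, slide along to the guard and pinch it.

>>> apply_moves:
  targets:
    - [[0, 0, 0, 0, 1], [0, 0, 0, 0, 1], [0, 0, 0, 0, 1], [0, 0, 0, 0, 1], [0, 0, 0, 0, 1], [0, 0, 0, 0, 1], [0, 0, 0, 0, 1], [0, 0, 0, 0, 1]]

```text
clock: 5.13
eef_pos: [0.5877, 0.0352, 0.0642]
tool_rot: [0.653, 0.758, -0.0, -0.0]
ft_force: [-0.5, 0.5, 0.6]
grip_width: 0.0853
grasp_force: 0.0
```

>>> apply_moves:
  targets:
    - [[-0.07, 0.46, 0, 0, 1], [-0.07, 0.46, 0, 0, 1], [-0.07, 0.46, 0, 0, 1], [0, 0, 0, 0, 1], [0, 0, 0, 0, 1]]

```text
clock: 5.55
eef_pos: [0.5792, 0.0911, 0.0643]
tool_rot: [0.652, 0.758, -0.0, 0.0]
ft_force: [0.5, -0.0, -0.3]
grip_width: 0.0855
grasp_force: 0.0
```

>>> apply_moves:
  targets:
    - [[0, 0, 0, 0, -1], [0, 0, 0, 0, -1], [0, 0, 0, 0, -1], [0, 0, 0, 0, -1], [0, 0, 0, 0, -1], [0, 0, 0, 0, -1]]

```text
clock: 6.05
eef_pos: [0.5797, 0.0896, 0.0645]
tool_rot: [0.653, 0.757, 0.0, 0.001]
ft_force: [0.8, -1.3, 1.0]
grip_width: 0.0516
grasp_force: 63.3
```

>>> apply_moves:
  targets:
    - [[0.041, -0.272, 0, 0, -1], [0.041, -0.272, 0, 0, -1], [0.041, -0.272, 0, 0, -1], [0.041, -0.272, 0, 0, -1], [0.041, -0.272, 0, 0, -1], [0.041, -0.272, 0, 0, -1], [0.041, -0.272, 0, 0, -1], [0.041, -0.272, 0, 0, -1]]

```text
clock: 6.72
eef_pos: [0.5929, 0.0021, 0.0645]
tool_rot: [0.653, 0.758, 0.0, 0.0]
ft_force: [1.1, 2.9, 2.7]
grip_width: 0.0514
grasp_force: 63.6
```

>>> apply_moves:
  targets:
    - [[0.0075, -0.05, 0, 0, -1], [0.0075, -0.05, 0, 0, -1], [0.0075, -0.05, 0, 0, -1], [0, 0, 0, 0, -1], [0, 0, 0, 0, -1]]

```text
clock: 7.13
eef_pos: [0.5937, -0.003, 0.0645]
tool_rot: [0.653, 0.758, -0.0, 0.001]
ft_force: [1.5, -1.3, 3.7]
grip_width: 0.0513
grasp_force: 63.7
```

>>> apply_moves:
  targets:
    - [[0.004, -0.025, 0, 0, -1], [0.004, -0.025, 0, 0, -1], [0, 0, 0, 0, -1]]

```text
clock: 7.38
eef_pos: [0.5938, -0.0043, 0.0645]
tool_rot: [0.652, 0.758, 0.0, 0.0]
ft_force: [1.2, 2.5, 4.3]
grip_width: 0.0515
grasp_force: 63.7
```

Not yet at the stop, so I'll keep creeping until the force rises.

>>> apply_moves:
  targets:
    - [[0.004, -0.025, 0, 0, -1], [0.004, -0.025, 0, 0, -1], [0, 0, 0, 0, -1]]

```text
clock: 7.63
eef_pos: [0.5942, -0.0067, 0.0645]
tool_rot: [0.653, 0.758, 0.0, 0.0]
ft_force: [1.6, 1.8, 4.9]
grip_width: 0.0512
grasp_force: 63.7
```

>>> apply_moves:
  targets:
    - [[0.004, -0.025, 0, 0, -1], [0, 0, 0, 0, -1], [0, 0, 0, 0, -1]]

```text
clock: 7.88
eef_pos: [0.5943, -0.0072, 0.0645]
tool_rot: [0.652, 0.758, 0.0, -0.0]
ft_force: [1.3, 3.7, 5.9]
grip_width: 0.0514
grasp_force: 63.8
```

>>> apply_moves:
  targets:
    - [[0.004, -0.025, 0, 0, -1], [0, 0, 0, 0, -1], [0, 0, 0, 0, -1]]

```text
clock: 8.13
eef_pos: [0.5943, -0.0074, 0.0645]
tool_rot: [0.652, 0.758, 0.001, -0.001]
ft_force: [1.8, 6.5, 4.7]
grip_width: 0.0514
grasp_force: 63.9
```

>>> apply_moves:
  targets:
    - [[0.004, -0.025, 0, 0, -1], [0, 0, 0, 0, -1], [0, 0, 0, 0, -1]]

```text
clock: 8.38
eef_pos: [0.5943, -0.0075, 0.0645]
tool_rot: [0.652, 0.758, 0.002, -0.001]
ft_force: [0.2, 7.8, 5.6]
grip_width: 0.0516
grasp_force: 64.0
```

```bash
python3 w.py w4.png
```

```text
t 8.4333 tcp [ 0.5943 -0.0075  0.0645] tooly -171.38
guard 11907 med [ 0.5933 -0.0069  0.0905] min [ 0.566 -0.027  0.083] max [0.621 0.01  0.093]
  px 282.0 347.0
ring 1342 med [ 0.5962 -0.0261  0.0904] min [ 0.576 -0.031  0.088] max [ 0.616 -0.021  0.092]
  px 282.0 393.0
red 19 med [ 0.5741 -0.0057  0.0721] min [ 0.573 -0.007  0.071] max [ 0.612 -0.     0.073]
  px 232.0 307.0
tube 34296 med [0.5839 0.058  0.0865] min [ 0.56  -0.005  0.084] max [0.623 0.097 0.09 ]
  px 283.0 145.0
  line [ 0.1495 -0.9888  0.584   0.0551] resty -81.4
```

The position has stalled against a rising force and the ring is touching the guard, so the guard is home. Releasing and lifting clear to inspect.

>>> apply_moves:
  targets:
    - [[0, 0, 0, 0, 1], [0, 0, 0, 0, 1], [0, 0, 0, 0, 1], [0, 0, 0, 0, 1], [0, 0, 0, 0, 1], [0, 0, 0, 0, 1], [0, 0, 0, 0, 1]]

```text
clock: 9.02
eef_pos: [0.5943, -0.0099, 0.0641]
tool_rot: [0.653, 0.758, -0.0, -0.0]
ft_force: [-0.5, 0.5, 0.5]
grip_width: 0.0852
grasp_force: 0.0
```

>>> apply_moves:
  targets:
    - [[0, 0, 0.6, 0, 1], [0, 0, 0.7, 0, 1], [0, 0, 0.7, 0, 1], [0, 0, 0.7, 0, 1], [0, -0.5, 0.7, 0, 1], [0, -0.5, 0.5, 0, 1], [0, 0, 0, 0, 1], [0, 0, 0, 0, 1]]

```text
clock: 9.68
eef_pos: [0.5953, -0.0507, 0.2219]
tool_rot: [0.653, 0.757, 0.001, 0.001]
ft_force: [-0.0, -0.2, -0.8]
grip_width: 0.0853
grasp_force: 0.0
```

```bash
python3 w.py w5.png
```

```text
t 9.7333 tcp [ 0.5943 -0.0499  0.2202] tooly -171.52
guard 2913 med [ 0.5934 -0.0075  0.0905] min [ 0.567 -0.025  0.088] max [0.62  0.01  0.093]
  px 290.0 149.0
ring 534 med [ 0.5965 -0.0277  0.0904] min [ 0.577 -0.034  0.087] max [ 0.616 -0.022  0.093]
  px 289.5 177.0
red 0
tube 10682 med [0.5933 0.0168 0.0862] min [ 0.564 -0.149  0.08 ] max [0.625 0.087 0.092]
  px 289.0 112.0
  line [ 0.1487 -0.9889  0.5933 -0.008 ] resty -81.45
```

View pics/w5.png

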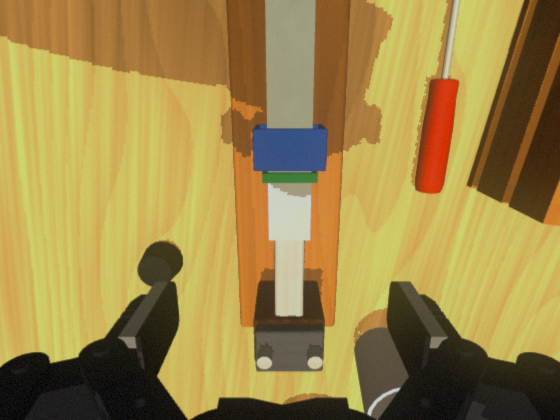

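The guard (290,149) sits against the green ring (290,177) and covers the buttons. The tube is locked about 38.5 mm out, within the hole's play, and nothing else has moved.

```bash
python3 -c "
from workcell import order; print(order.job_done())"
```

```text
the job is handed in; nothing more can be done
None
```

I handed the job in at about 10 s on the robot's clock: the leg is one hole longer, both buttons popped out in the hole beside the green ring, the blue guard is against the ring over them, and nothing else on the bench was touched.

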